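# Press a circuit card home in the programming dock and hold it

## Task

Take the tall circuit card, the one with the long pull bar, out of the slotted rack, slide it edgewise down between the two guides of the programming dock, and press it against the sprung contact block until the lower corners of the board sit firmly on the hard stops, without forcing it. Keep it pressed there with the gripper on the card while it is being programmed: finish while still holding it down, not letting go. Leave the low card and the other things on the bench alone.

Things in the scene. Friction and masses are not known exactly. Their poses are not given: they have to be found in the camera images.
- card_bar (a point): Centre of the aluminium pull bar on top of the tall card, where to grip it: bar 56 mm long, 12 mm thick, 16 mm high. 90 mm above the board's lower edge; 8 mm below the bar's top. The card stands upright in a rack slot, with up to 1 mm of play each side. Axes: x through the thickness, y along the bar, z up the board. It may be turned half round about z: both faces serve equally.
- card_foot (a point): Middle of the lower edge of the tall card's board, 90 mm below card_bar; same axes. Green circuit board 70 mm wide (y), 86 mm high, 3 mm thick (x); with its bar the card is 98 mm high. 0.10 to 0.17 kg.
- low_card_bar (a point): Centre of the pull bar of the low card, to be left alone: the same kind of board but only 50 mm high, bar 30 mm long, 12 mm thick, 16 mm high, centred 54 mm above the lower edge. It stands in the same rack, 80 mm from the tall card.
- rack: Fixed black card rack, 128 mm (x) by 100 mm (y), 52 mm high, with 5 upright slots 20 mm apart along its x, each 5 mm wide. Boards stand with their width along rack y, lower edges 8 mm above the table, guided at both edges up to 52 mm. The tall card is in one of the two end slots, x = -40 or +40 mm, the low card in the other. Origin: centre of the underside; z up.
- dock: Fixed programming dock: base 112 mm (x) by 122 mm (y), 20 mm high, with two upright U-shaped card guides facing each other along y. Board width goes along dock y, thickness along dock x: slot 5 mm in x, 72.4 mm in y; 56 mm free between the guides. Origin: centre of the underside, on the slot's middle; z up. Dock and rack stand left and right of the robot, either way, turned up to 0.5 rad.
- dock_mouth (a point): Middle of the slot at the top of the guides, 92 mm above the table; axes as the dock. The guides are straight from 20 to 80 mm above the table, then flared to about 16 by 84 mm at 92 mm.
- stops: Two steel hard stops at the foot of the guides, under the lower corners of the board: top face 30 mm above the table. With the card home, card_bar is 120 mm above the table and card_foot 62 mm below dock_mouth. A steady push of 15 to 25 N in all, spring included, seats it firmly; over 50 N can crack the board. Origin and axes are those of the dock (on the table).
- contacts (a joint): How far the sprung contact block between the guides (white, 46 mm long, a row of brass pins) is pressed down, m. 0: fully up, pin tips 36 mm above the table, 6 mm above the stops; 0.006: card on the stops. It needs 4 N to start and 10 N at 0.006 (1 N per mm); the card's own weight does not press it, and it pushes the card up when let go.
- spool: Black solder spool with grey winding, 60 mm across, 37 mm high, standing on the pale pad; leave alone. Origin: centre of its underside.
- screwdriver: Screwdriver, 140 mm long, lying on the pale pad (a fixed slab 150 by 160 mm, 8 mm high, in the middle of the bench ahead of the robot); leave alone. Origin on its axis.
- third_hand: Soldering third hand: dark steel base 66 mm square, a rod 204 mm high with a crossbar 145 mm long at 120 mm; stands at the far side; leave alone. Origin: centre of its underside.
Mind the look-alikes: they are no part of the job. Of the things like the dock, leave any that is green, orange or pink; of the rest the larger one is meant.

How it is judged (in metres and radians):
On the way:
1. the tall card, held by the gripper, is at least 15 mm down between the guides, square in the slot, with the contact block not yet pressed (z of card_foot in the frame of dock_mouth below -0.015 m and x of card_foot in the frame of dock_mouth between -0.004 and 0.004 m and y of card_foot in the frame of dock_mouth between -0.005 and 0.005 m and angle between the x axis of card_foot and the x axis of dock, either way round below 0.15 rad and contact force between the fingers and card above 0.5 N and value of joint contacts below 0.001 m), for 0.1 s.
At the end, for the whole second after the job is handed in: The gripper is still on the card and presses it home: contact block at least 5.2 mm down, the board pressing on the hard stops with more than 1 N, its lower edge at the stops' level to 0.8 mm and centred in the slot to 3 mm, upright to 0.06 rad and still (value of joint contacts above 0.0052 m and contact force between card and stops above 1 N and contact force between the fingers and card above 1 N and z of card_foot in the frame of dock_mouth below -0.0612 m and x of card_foot in the frame of dock_mouth between -0.003 and 0.003 m and y of card_foot in the frame of dock_mouth between -0.003 and 0.003 m and angle between card_foot's own z axis and vertical below 0.06 rad and linear speed of card below 0.01 m/s); the arm keeps its last pose, push and grip.
It fails at once if the card is forced onto the stops (over 50 N) (contact force between card and stops above 50 N).
It fails at once if the low card is disturbed (distance of low_card_bar from where it was at the start of the episode above 0.015 m).
It fails at once if the spool is disturbed (distance of spool from where it was at the start of the episode above 0.02 m).
It fails at once if the screwdriver is disturbed (distance of screwdriver from where it was at the start of the episode above 0.03 m).
It fails at once if the third hand is disturbed (distance of third_hand from where it was at the start of the episode above 0.02 m).
It also fails if it takes over 59 s, if anything falls off the work surface, if the arm or the gripper's body presses on something with over 40 N, if the wrist force passes 120 N, or if a joint passes its speed limit or range.

## Robot

A 6-joint arm with a two-finger parallel gripper is mounted at the origin on the work surface. World frame = base frame: x ahead of the robot, y to its left, z up, the work surface at z = 0. Lengths are in m, angles in degrees, forces in N, time in s.
With the tool pointing down it reaches from about 0.325 to 0.85 m from the base axis. Payload 4.4 kg.
Tool frame: the origin (TCP) lies at the very end of the fingers, on their centre line; the grasp point (between the pads) lies 19 mm behind it; z points along the fingers, y is the direction in which the jaws open and shut (so a half turn about z gives the same grasp; the last joint's range is limited). The gripper opens to 94 mm and grips with 3 to 60 N. Pads are 16 mm wide; open, the fingers measure 119 mm over their backs; the gripper's body (75 mm by 177 mm) begins 78 mm behind the grasp point.
Start: joints at [-81.217, 11.837, 88.321, -0, 79.842, -8.623], TCP at [0.172, -0.549, 0.205] pointing down, gripper open.
Joint ranges: [-156.59, 156.59], [-49.26, 127.26], [12.9, 141.05], [-63.56, 243.56], [4.71, 150.69], [-161.64, 161.64]. Speed limits (degrees/s): [159.86, 159.86, 180, 180, 180, 180].

## Interface

Orientations are given as [roll, pitch, yaw] about the fixed x, y, z axes, in that order (R = Rz(yaw) Ry(pitch) Rx(roll)).
In Python, from plant import r gives the robot as it stands.
- The arm moves only by the tool apply_moves, never from a script. Its argument "increments" is text: rows parted by semicolons, each of 6 numbers parted by spaces: the shift along the world's x, y, z in m, then the turn, a rotation vector about the world's x, y, z in degrees. A call has 1 to 8 rows; each row shifts and turns the commanded pose from where the row before left it; what a row does not reach is not made up. A row lasts 1/12 s, in which the tool goes at most 41.7 mm and 7.16 degrees, less where a joint would pass 70% of its speed; a pose out of reach is approached as far as the arm can. A call is refused whole if a number of a shift passes 0.0417 or a number of a turn 7.16, either way. A call with a gripper value outside its range is refused whole. "grip" is the closure, from 0 (fully open) to 1 (shut), set as the call begins (left out, the last holds). The fingers move at their own pace and stop on an object; "grip_force" is the grip in N (left out, the last holds). Time passes only in rows, so rows that do not move let the fingers close. It gives the time, the measured TCP pose, the force and the opening at its end, in the units of the state.
- r.read_state(): the state, without advancing time (a new reading comes with each control period).
- r.snapshot(name): name is "scene" or "side" or "wrist"; returns the picture (480x640x3 uint8, blue, green, red); there is no depth.
- r.camera_info(name): a dict with "mtx" (3x3 intrinsics, pixels), "k1" (the pictures are not rectified: a ray, as slopes to the right and down, at radius r is drawn at 1 + k1 r^2 times it, then the intrinsics apply), "xyz" and "orientation" of the camera in the world. Camera axes: x right, y down, z forward; pixel columns grow to the right and rows downward; lengths in m; the calibration is good to about 2 mm. A picture is of the moment at which its call begins: read the wrist's pose just before it. camera_info takes no time and is no camera call; for the wrist camera it gives the pose at the moment of the call.
- r.hand_in(): hands the job in, once; it reports no verdict.
The state is a dict: "time_s": time; "joint_pos": joint angles; "joint_velocities": joint speeds; "tau": joint torques, N m; "position": TCP position; "orientation": TCP orientation; "ft_force": force on the tool from outside, world axes, zero at the start; "wrist_torque": the same for the moment, N m; "grip_width": finger opening in m.
Only numpy, scipy, OpenCV 4.12 (cv2) and the standard library are available. Lean on these libraries where they do the work, as an engineer would, in place of code of your own. Each camera call takes 0.05 s, during which the arm holds its last target. There are 200 camera calls.

## Working session

There is one attempt and no reset: what is moved stays moved. The work goes in short steps, Python scripts to look and compute and a tool call to move; the robot and the scene stay as the last step left them, time stands still between calls to the robot, and variables do not carry over. Pictures are saved under pics/ and viewed, about 8 in all and at most 12, crops included, and the job is handed in when it is done.

Besides the shell and the picture viewer there is one more tool, called after "Emit:" as name(argument=value, ...), one argument or row to a line, values as JSON. apply_moves: Moves the arm, as the interface text tells. Its arguments: {"type":"object","properties":{"increments":{"type":"string"},"grip":{"type":"number"},"grip_force":{"type":"number"}},"required":["increments"]}

```bash
mkdir -p pics
cat > h.py <<'E'
import numpy as np, cv2
from scipy.spatial.transform import Rotation as R
from plant import r
def cam(n):
    c=r.camera_info(n); o=np.array(c['orientation'],float)
    M=o if o.shape==(3,3) else R.from_euler('xyz',o,degrees=True).as_matrix()
    return np.array(c['mtx']),c['k1'],np.array(c['xyz']),M
def at_z(c,px,z):
    K,k1,t,M=c; out=[]
    for u,v in np.atleast_2d(px):
        d=np.array([(u-K[0,2])/K[0,0],(v-K[1,2])/K[1,1]]); s=d.copy()
        for _ in range(20): s=d/(1+k1*(s@s))
        w=M@np.array([s[0],s[1],1]); out.append(t+w*(z-t[2])/w[2])
    return np.array(out)
def proj(c,P):
    K,k1,t,M=c; p=(np.atleast_2d(P)-t)@M; s=p[:,:2]/p[:,2:]
    s=s*(1+k1*(s**2).sum(1,keepdims=True)); return s@K[:2,:2].T+K[:2,2]
E
python3 - <<'E'
from h import *
print(r.read_state())
for n in ("scene","side","wrist"):
    print(n,r.camera_info(n)); cv2.imwrite(f"pics/{n}0.png",r.snapshot(n))
E
```

```text
{'time_s': 0.0, 'joint_pos': array([-8.12154088e+01,  1.18845402e+01,  8.84053380e+01, -5.36590403e-04,
        7.98424170e+01, -8.62165198e+00]), 'joint_velocities': array([-0.0126905 , -0.03016774, -0.06690223,  0.08281954,  0.0362977 ,
        0.00082268]), 'tau': array([-9.58860146e-04, -3.70881450e+01, -2.81417495e+01,  6.97096484e-02,
        3.60616960e-02, -1.62995984e-04]), 'position': array([ 0.1718802 , -0.54784624,  0.2042835 ]), 'orientation': array([-1.79869121e+02, -1.93102248e-02,  1.74063164e+01]), 'ft_force': array([-0.13000157, -0.38220076, -0.0839547 ]), 'wrist_torque': array([-0.02324802, -0.03018508,  0.06363518]), 'grip_width': 0.09381541346113173}
scene {'mtx': array([[583.17895499,   0.        , 327.53786661],
       [  0.        , 583.17895499, 223.9215017 ],
       [  0.        ,   0.        ,   1.        ]]), 'k1': -0.0637995757529063, 'xyz': array([1.19647874, 0.56551744, 0.93200721]), 'orientation': array([-1.36493513e+02, -2.88986292e-02,  1.27509785e+02])}
side {'mtx': array([[577.23228548,   0.        , 322.41476589],
       [  0.        , 577.23228548, 240.12605675],
       [  0.        ,   0.        ,   1.        ]]), 'k1': -0.11437643918768706, 'xyz': array([0.05070361, 0.80753623, 1.16632785]), 'orientation': array([-140.30150694,    0.4405    , -144.11375973])}
wrist {'mtx': array([[379.32248344,   0.        , 316.00230816],
       [  0.        , 379.32248344, 243.39503904],
       [  0.        ,   0.        ,   1.        ]]), 'k1': -0.044373280783867035, 'xyz': array([ 0.241198  , -0.52746119,  0.38406309]), 'orientation': array([ 1.65412583e+02,  1.35483870e-01, -7.26386351e+01])}
```

View pics/scene0.png

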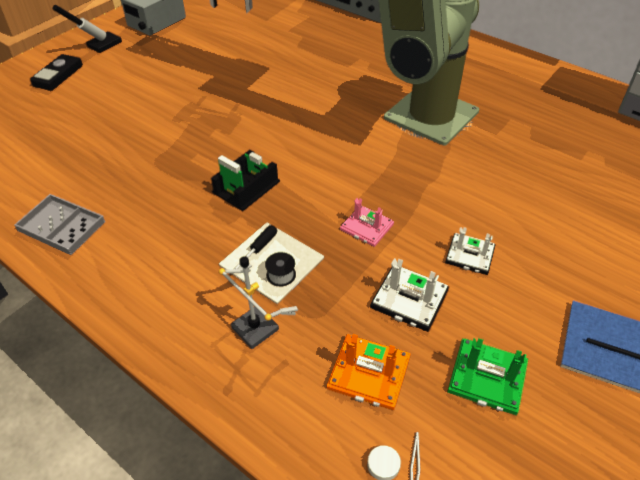

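View pics/side0.png

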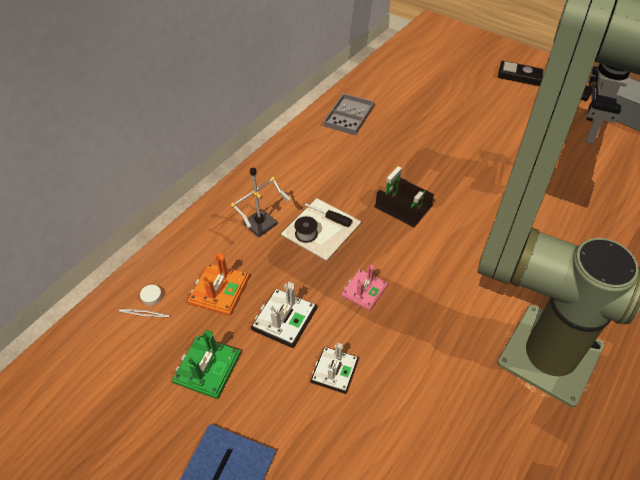

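In the scene picture, the dock-like things are pink (367,220), small white (471,248), large white (410,292), orange (370,370) and green (488,373). The large white one, at side (285,315), is the dock meant. The tall card is at scene (231,172) and side (393,182), with the low card beside it. I'll confirm with one enlarged composite.

Run:
```python
import cv2,numpy as np
s=cv2.imread('pics/scene0.png');d=cv2.imread('pics/side0.png')
f=lambda i,x,y:cv2.resize(i[y:y+75,x:x+100],None,fx=4,fy=4,interpolation=cv2.INTER_CUBIC)
cv2.imwrite('pics/crop1.png',np.vstack([np.hstack([f(s,360,255),f(d,235,275)]),np.hstack([f(s,200,140),f(d,355,158)])]))
```

```text
(no output)
```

View pics/crop1.png

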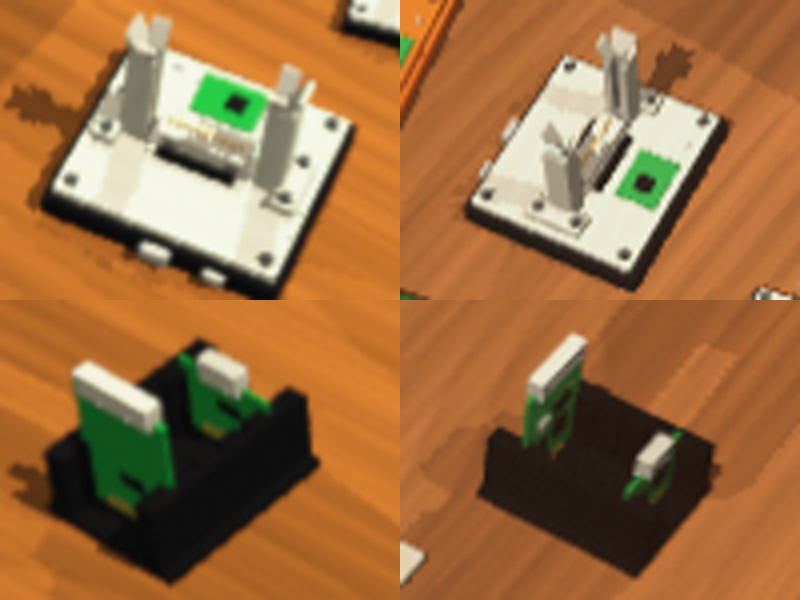

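Run:
```python
from h import *
S,D=cam('scene'),cam('side')
s=lambda P,x,y,ox,oy:np.array([[x+(u-ox)/4,y+(v-oy)/4] for u,v in P])
np.set_printoptions(precision=4,suppress=True)
a=at_z(S,s([(50,190),(275,285),(355,125),(140,45)],360,255,0,0),.02)
b=at_z(D,s([(470,205),(567,58),(725,120),(632,275)],235,275,400,0),.02)
for n,q in(('scene',a),('side',b)):
    print(n,q[:,:2],q.mean(0)[:2]); e=q-np.roll(q,-1,0); print(np.linalg.norm(e,axis=1),np.degrees(np.arctan2(e[:,1],e[:,0])))
print('bar top')
a=at_z(S,s([(79,366),(160,402)],200,140,0,300),.106);b=at_z(D,s([(532,384),(581,338)],355,158,400,300),.106)
for q in(a,b):
    e=q[1]-q[0]; print(q[:,:2],q.mean(0),np.linalg.norm(e),np.degrees(np.arctan2(e[1],e[0])))
a=at_z(S,s([(205,350),(225,388)],200,140,0,300),.070);b=at_z(D,s([(641,465),(673,437)],355,158,400,300),.070)
print('low',a.mean(0),b.mean(0))
```

```text
scene [[0.6216 0.2333]
 [0.6027 0.347 ]
 [0.4984 0.3303]
 [0.52   0.2186]] [0.5607 0.2823]
[0.1152 0.1057 0.1138 0.1027] [ -80.568     9.0576  100.9632 -171.7469]
side [[0.5956 0.3447]
 [0.6146 0.2313]
 [0.5107 0.2116]
 [0.4917 0.3263]] [0.5531 0.2785]
[0.115  0.1058 0.1162 0.1056] [  99.5191   10.7252  -80.5619 -169.9485]
bar top
[[ 0.5565 -0.2242]
 [ 0.5515 -0.1677]] [ 0.554 -0.196  0.106] 0.056696614359465144 95.14962059001162
[[ 0.5554 -0.1696]
 [ 0.5519 -0.2262]] [ 0.5536 -0.1979  0.106 ] 0.05677677528645315 -93.6188852365351
low [ 0.4831 -0.1947  0.07  ] [ 0.4721 -0.1973  0.07  ]
```

Emit:
apply_moves(
  increments="0.028 0.0255 0 0 0 5.5;0.028 0.0255 0 0 0 5.5;0.028 0.0255 0 0 0 5.5;0.028 0.0255 0 0 0 5.5;0.028 0.0255 0 0 0 5.5;0.028 0.0255 0 0 0 5.5;0.028 0.0255 0 0 0 5.5",
)

```text
time_s: 0.73
position: [0.3689, -0.3685, 0.2052]
orientation: [-180.0, -0.0, 56.2]
ft_force: [1.1, -0.7, -0.0]
grip_width: 0.0939
```

Emit:
apply_moves(
  increments="0.028 0.0255 0 0 0 5.5;0.028 0.0255 0 0 0 5.5;0.028 0.0255 0 0 0 5.5;0.028 0.0255 0 0 0 5.5;0.028 0.0255 0 0 0 5.5;0.028 0.0255 0 0 0 5.5;0.028 0.0255 0 0 0 5.5",
)

```text
time_s: 1.32
position: [0.5649, -0.19, 0.2051]
orientation: [-180.0, -0.0, 94.7]
ft_force: [-0.2, -1.2, 0.1]
grip_width: 0.0938
```

Run:
```python
from h import *
print(r.read_state()); print(r.camera_info('wrist'))
i=r.snapshot('wrist');cv2.imwrite('pics/w1.png',i)
S,D=cam('scene'),cam('side')
print('3rd hand',at_z(S,[[255,328]],.02),at_z(D,[[262,222]],.02))
print('crossbar ends',at_z(S,[[223,271],[295,311]],.12),at_z(D,[[235,206],[288,200]],.12))
```

```text
{'time_s': 1.3167, 'joint_pos': array([-2.68988010e+01,  1.44023127e+01,  8.52405243e+01, -5.52523488e-03,
        8.03909916e+01, -3.15883127e+01]), 'joint_velocities': array([ 41.95555323,  25.50298327, -31.43871291,  -0.29293595,
         5.26368895, -23.54542694]), 'tau': array([ -1.46655332, -41.19030833, -26.32959008,   0.18102927,
         0.12166145,   0.35867706]), 'position': array([ 0.56492562, -0.18996702,  0.20510943]), 'orientation': array([-1.79968330e+02, -1.30797885e-02,  9.46904320e+01]), 'ft_force': array([-0.2143003 , -1.23283443,  0.07186043]), 'wrist_torque': array([-0.0725421 , -0.14975967, -0.02054779]), 'grip_width': 0.09377429454399511}
{'mtx': array([[379.32248344,   0.        , 316.00230816],
       [  0.        , 379.32248344, 243.39503904],
       [  0.        ,   0.        ,   1.        ]]), 'k1': -0.044373280783867035, 'xyz': array([ 0.55873454, -0.11828825,  0.38472913]), 'orientation': array([1.65450125e+02, 6.41927234e-02, 4.64448379e+00])}
3rd hand [[0.80162263 0.09397356 0.02      ]] [[0.78303146 0.08422188 0.02      ]]
crossbar ends [[0.79067135 0.01903578 0.12      ]
 [0.77857716 0.17618732 0.12      ]] [[0.80826204 0.14546445 0.12      ]
 [0.71312022 0.05274254 0.12      ]]
```

View pics/w1.png

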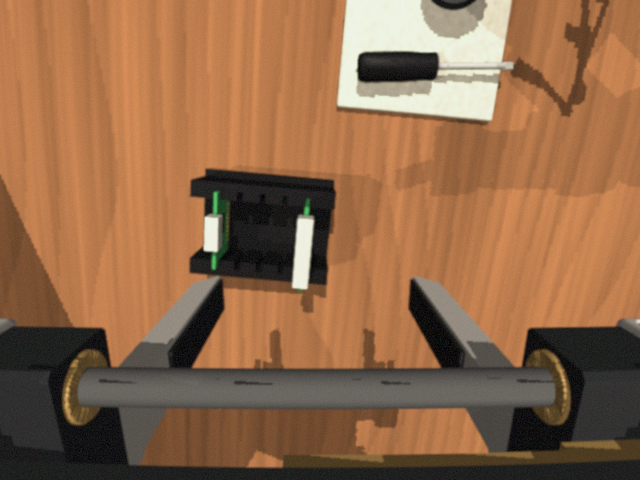

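Run:
```python
from h import *
t=np.array([0.55873454,-0.11828825,0.38472913]);M=R.from_euler('xyz',[165.450125,.0642,4.64448],degrees=True).as_matrix()
K,k1,_,_=cam('wrist'); c=(K,k1,t,M)
print(at_z(c,[[306,215],[302,289],[303.5,252]],.106))
print('tcp',proj(c,[[.565,-.190,.205]]), 'scene est',proj(c,[[.554,-.197,.106]]))
print(r.camera_info('wrist')['xyz'],r.read_state()['position'])
```

```text
[[ 0.55508539 -0.16924377  0.106     ]
 [ 0.55632848 -0.22813907  0.106     ]
 [ 0.55531398 -0.1979625   0.106     ]]
tcp [[317.26464763 291.79664033]] scene est [[301.87433996 250.65550244]]
[ 0.56180853 -0.11389292  0.38500175] [ 0.56943241 -0.18478249  0.20510303]
```

Emit:
apply_moves(
  increments="-0.004 -0.002 -0.02 0 0 -2;-0.005 -0.0035 -0.02 0 0 -2;0 0 -0.015 0 0 0;0 0 0 0 0 0;0 0 0 0 0 0;0 0 0 0 0 0",
)

```text
time_s: 1.87
position: [0.5555, -0.1976, 0.1513]
orientation: [179.9, 0.0, 90.4]
ft_force: [0.2, -0.2, 0.3]
grip_width: 0.0939
```

Run:
```python
from h import *
c=cam('wrist'); s=r.read_state(); i=r.snapshot('wrist')
print(s['position'],s['orientation'],s['joint_velocities'].round(2), s['ft_force'])
cv2.imwrite('pics/w2.png',i)
print('bar pred',proj(c,[[.5555,-.1695,.106],[.5555,-.2255,.106],[.5555,-.1975,.106]]))
np.save('c2.npy',np.array(c,dtype=object),allow_pickle=True)
cv2.imwrite('pics/w2c.png',cv2.resize(i[120:360,180:460],None,fx=2.5,fy=2.5,interpolation=cv2.INTER_CUBIC))
```

```text
[ 0.55545015 -0.19757881  0.15128742] [1.79939017e+02 2.85702051e-02 9.03867803e+01] [-0.02 -0.77 -0.99 -0.01 -0.26  0.11] [ 0.1540539  -0.16264039  0.31472522]
bar pred [[317.11471609 219.9913193 ]
 [316.52429279 305.92538309]
 [316.8109776  264.27843124]]
```

View pics/w2c.png

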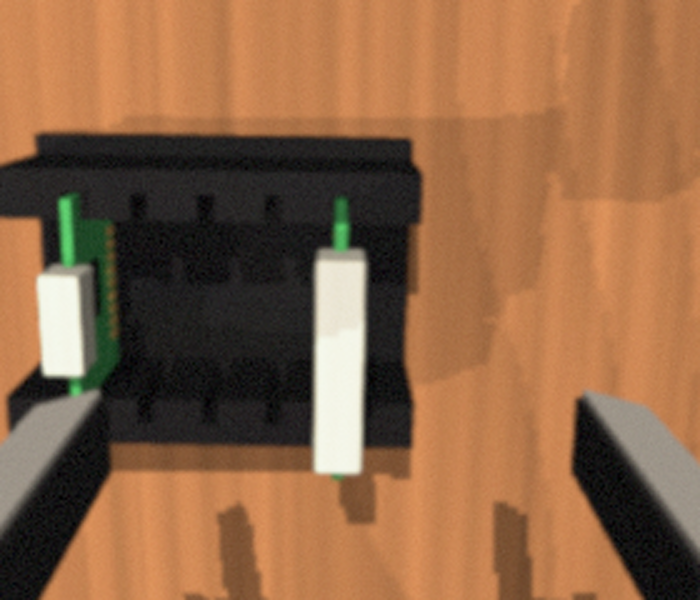

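The crop shows the tall bar's top from (341,251) to (338,473), midway between the fingertips at 108 and 572, and square to them. The low card stays clear of the left finger. Going down to grip.

Emit:
apply_moves(
  increments="0 -0.0005 -0.024 0 0 0;0 0 -0.024 0 0 0;0 0 -0.016 0 0 0;0 0 -0.008 0 0 0;0 0 0 0 0 0;0 0 0 0 0 0",
)

```text
time_s: 2.42
position: [0.5557, -0.1981, 0.0794]
orientation: [179.9, 0.0, 90.4]
ft_force: [-0.2, -0.6, 0.9]
grip_width: 0.0941
```

Emit:
apply_moves(
  increments="0 0 0 0 0 0;0 0 0 0 0 0;0 0 0 0 0 0;0 0 0 0 0 0;0 0 0 0 0 0;0 0 0 0 0 0;0 0 0 0 0 0;0 0 0 0 0 0",
  grip=1,
  grip_force=45,
)

```text
time_s: 3.08
position: [0.555, -0.1976, 0.0784]
orientation: [-180.0, -0.0, 90.4]
ft_force: [-0.4, 0.7, -0.1]
grip_width: 0.0446
```

Emit:
apply_moves(
  increments="0 0 0 0 0 0;0 0 0 0 0 0;0 0 0 0 0 0;0 0 0 0 0 0;0 0 0 0 0 0;0 0 0 0 0 0;0 0 0 0 0 0;0 0 0 0 0 0",
)

```text
time_s: 3.75
position: [0.555, -0.1976, 0.0784]
orientation: [-180.0, -0.0, 90.4]
ft_force: [-0.2, 0.0, -0.5]
grip_width: 0.0117
```

Emit:
apply_moves(
  increments="0 0 0.005 0 0 0;0 0 0.012 0 0 0;0 0 0.02 0 0 0;0 0 0.025 0 0 0;0 0 0.025 0 0 0;0 0 0.025 0 0 0;0 0 0.025 0 0 0;0 0 0.013 0 0 0",
)

```text
time_s: 4.42
position: [0.5563, -0.1984, 0.2336]
orientation: [179.7, 0.2, 90.4]
ft_force: [-0.3, -0.9, -0.4]
grip_width: 0.0118
```

Emit:
apply_moves(
  increments="0 0.02 0 0 0 0;0 0.035 0 0 0 1;0 0.035 0 0 0 1;0 0.035 0 0 0 1;0 0.035 0 0 0 1;0 0.035 0 0 0 1;0 0.035 0 0 0 1;0 0.035 0 0 0 1",
)

```text
time_s: 5.08
position: [0.5546, 0.0689, 0.2298]
orientation: [180.0, 0.0, 97.5]
ft_force: [0.5, 0.1, -1.5]
grip_width: 0.0115
```

Emit:
apply_moves(
  increments="0 0.035 0 0 0 1;0 0.035 0 0 0 1;0 0.023 0 0 0 0.4;0 0.01 0 0 0 0;0 0 0 0 0 0;0 0 0 0 0 0;0 0 0 0 0 0",
)

```text
time_s: 5.67
position: [0.5551, 0.1688, 0.2287]
orientation: [-180.0, 0.1, 99.7]
ft_force: [0.0, 0.1, -0.9]
grip_width: 0.0115
```

Run:
```python
from h import *
import pickle
c=cam('wrist'); s=r.read_state(); i=r.snapshot('wrist')
pickle.dump(c,open('c3.pkl','wb'))
print(s['position'],s['orientation'],s['joint_velocities'].round(2), s['ft_force'])
cv2.imwrite('pics/w3.png',i)
cv2.imwrite('pics/w3b.png',cv2.resize(i[0:360],(800,450),interpolation=cv2.INTER_CUBIC))
for n in('scene','side'): cv2.imwrite(f'pics/{n}3.png',r.snapshot(n))
D=R.from_euler('z',9.7,degrees=True).as_matrix()
o=np.array([.557,.280,0])
print(c[2],proj(c,o+np.array([[0,38,92],[0,-38,92],[0,0,36],[56,61,20],[-56,61,20],[56,-61,20],[-56,-61,20]])/1000@D.T))
```

```text
[0.55514517 0.16879199 0.22868593] [-1.79993634e+02  5.40572088e-02  9.97206993e+01] [-0.73  0.02  0.22  0.2  -0.13  0.07] [ 0.04725751  0.12754156 -0.9012414 ]
[0.54247602 0.23990451 0.408236  ] [[343.73759765  44.5168766 ]
 [342.28761305 145.96734322]
 [338.9011316  103.92367767]
 [398.26998639  38.12454302]
 [279.01616774  37.83464251]
 [392.60301533 169.2917658 ]
 [281.63703906 169.2196398 ]]
```

View pics/w3b.png

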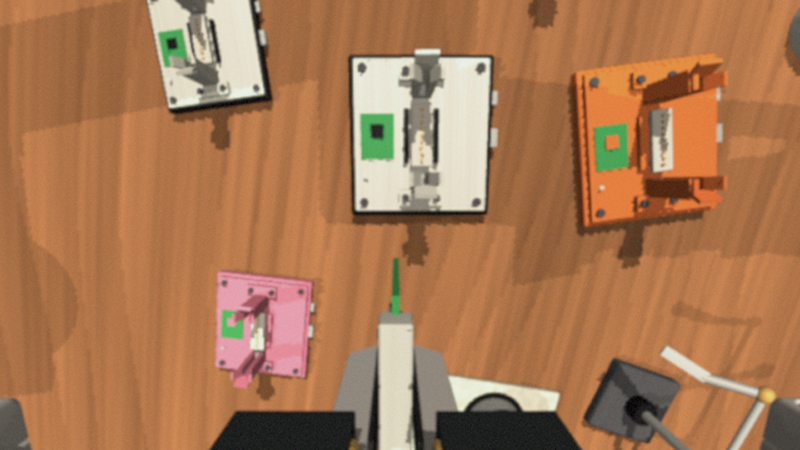

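The dock is seen from above at (420,135), with base corners about (350,57) to (487,213). The card edge is at (396,285). I'll enlarge for precision.

Run:
```python
import cv2
i=cv2.imread('pics/w3.png')
cv2.imwrite('pics/w3d.png',cv2.resize(i[30:180,270:410],None,fx=4,fy=4,interpolation=cv2.INTER_CUBIC))
```

```text
(no output)
```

View pics/w3d.png

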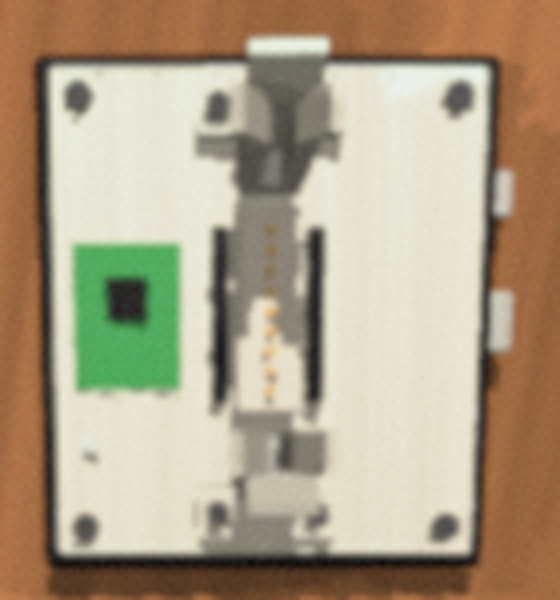

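Run:
```python
from h import *
import pickle
c=pickle.load(open('c3.pkl','rb'))
f=lambda P:np.array(P)/4+[270,30]
np.set_printoptions(precision=4,suppress=True)
def rect(P,z):
    q=at_z(c,f(P),z); e=q-np.roll(q,-1,0)
    print(z,q.mean(0)[:2],np.linalg.norm(e,axis=1),np.degrees(np.arctan2(e[:,1],e[:,0])))
rect([(47,65),(492,65),(472,556),(57,556)],.02)
rect([(40,60),(497,60),(478,563),(50,563)],.02)
q=at_z(c,f([(271,230),(268,395)]),.036); e=q[0]-q[1]; print('pins',q,q.mean(0),np.degrees(np.arctan2(e[1],e[0])))
q=at_z(c,f([(248,47),(330,47),(288,55),(243,497),(326,497)]),.092); print('guide tops',q)
print((q[0]+q[1]+q[3]+q[4])/4)
# card bar, own: bar top ends at w3b(396,315) , board corner visible (396,260)
q=at_z(c,np.array([[396,316],[396,262]])/1.25,.2287+.027); print('bar/board far',q)
q=at_z(c,np.array([[396,262]])/1.25,.2287+.019-.09); print('foot corner',q)
```

```text
0.02 [0.5565 0.2764] [0.1049 0.1146 0.1047 0.1144] [-170.1851   99.7027    9.7343  -80.1943]
0.02 [0.5564 0.276 ] [0.1077 0.1174 0.1081 0.1173] [-170.186    99.9272    9.7329  -80.282 ]
pins [[0.5533 0.294  0.036 ]
 [0.5593 0.2577 0.036 ]] [0.5563 0.2759 0.036 ] 99.2985943532048
guide tops [[0.5414 0.3179 0.092 ]
 [0.5568 0.3205 0.092 ]
 [0.5492 0.3178 0.092 ]
 [0.5554 0.2345 0.092 ]
 [0.572  0.2374 0.092 ]]
[0.5564 0.2776 0.092 ]
bar/board far [[0.5501 0.1967 0.2557]
 [0.547  0.2147 0.2557]]
foot corner [[0.5499 0.1985 0.1577]]
```

Emit:
apply_moves(
  increments="0.0003 0.025 0 0 0 0;0.0003 0.03 0 0 0 0;0.0003 0.03 0 0 0 0;0.0004 0.015 0 0 0 0;0 0.008 -0.01 0 0 0;0 0 -0.02 0 0 0;0 0 -0.02 0 0 0;0 0 -0.01 0 0 0",
)

```text
time_s: 6.48
position: [0.5546, 0.2765, 0.1648]
orientation: [-179.7, 0.1, 99.8]
ft_force: [-0.9, 1.0, -2.2]
grip_width: 0.0116
```

Emit:
apply_moves(
  increments="0 0 0 0 0 0;0 0 0 0 0 0;0 0 0 0 0 0;0 0 0 0 0 0",
)

```text
time_s: 6.82
position: [0.5575, 0.2783, 0.1702]
orientation: [179.8, -0.0, 99.8]
ft_force: [0.1, -0.1, -1.1]
grip_width: 0.0116
```

Run:
```python
from h import *
s=r.read_state(); print(s['position'],s['orientation'],s['ft_force'])
cw=cam('wrist');im={n:r.snapshot(n) for n in('scene','side','wrist')}
for n in im: cv2.imwrite(f'pics/{n}4.png',im[n])
o=np.array([s['position'][0],s['position'][1],.11])
out=[]
for n,c in(('scene',cam('scene')),('side',cam('side')),('wrist',cw)):
    u,v=proj(c,o)[0].round().astype(int); h=40 if n!='wrist' else 70
    v=min(max(v,h),480-h); print(n,u,v)
    out.append(cv2.resize(im[n][v-h:v+h,u-h:u+h],(400,400),interpolation=cv2.INTER_CUBIC))
cv2.imwrite('pics/c4.png',np.hstack(out[:2]))
```

```text
[0.55754053 0.27825771 0.1701703 ] [ 1.79827145e+02 -2.02455762e-02  9.97729898e+01] [ 0.12401182 -0.0553966  -1.10559927]
scene 415 263
side 281 293
wrist 317 258
```

View pics/c4.png

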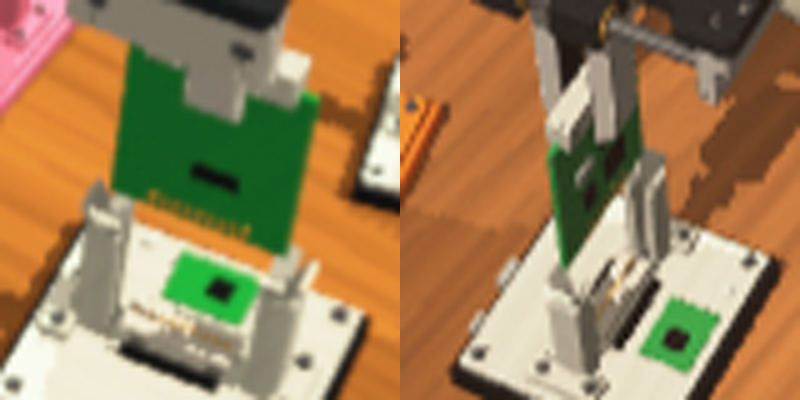

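Both views show the board's lower edge just above and in line with the two guides: scene corners (112,195) and (288,250), side (567,265) above the near guide. Going down slowly, watching the force.

Emit:
apply_moves(
  increments="-0.001 -0.001 -0.004 0 0 0;0 0 -0.004 0 0 0;0 0 -0.004 0 0 0;0 0 -0.003 0 0 0;0 0 0 0 0 0;0 0 0 0 0 0",
)

```text
time_s: 7.47
position: [0.555, 0.2772, 0.1529]
orientation: [-179.9, 0.0, 99.8]
ft_force: [-0.8, 0.6, -1.3]
grip_width: 0.0117
```

Emit:
apply_moves(
  increments="0 0 -0.003 0 0 0;0 0 -0.003 0 0 0;0 0 0 0 0 0;0 0 0 0 0 0",
)

```text
time_s: 7.8
position: [0.5555, 0.2774, 0.1472]
orientation: [180.0, -0.0, 99.8]
ft_force: [1.4, -0.1, -1.2]
grip_width: 0.0119
```

Emit:
apply_moves(
  increments="0 0 0 0 0 0;0 0 0 0 0 0;0 0 0 0 0 0;0 0 0 0 0 0",
)

```text
time_s: 8.13
position: [0.5554, 0.2774, 0.1475]
orientation: [180.0, -0.0, 99.8]
ft_force: [-0.2, 0.6, -1.2]
grip_width: 0.0114
```

Emit:
apply_moves(
  increments="0 0 -0.003 0 0 0;0 0 -0.004 0 0 0;0 0 -0.004 0 0 0;0 0 -0.003 0 0 0;0 0 0 0 0 0;0 0 0 0 0 0",
)

```text
time_s: 8.63
position: [0.5553, 0.2773, 0.1329]
orientation: [-180.0, 0.0, 99.8]
ft_force: [0.8, 0.6, -1.9]
grip_width: 0.0116
```

Emit:
apply_moves(
  increments="0 0 -0.004 0 0 0;0 0 -0.004 0 0 0;0 0 -0.004 0 0 0;0 0 -0.003 0 0 0;0 0 0 0 0 0;0 0 0 0 0 0",
)

```text
time_s: 9.13
position: [0.5553, 0.2772, 0.1178]
orientation: [-180.0, 0.0, 99.8]
ft_force: [2.1, 1.8, -3.0]
grip_width: 0.0117
```

Run:
```python
from h import *
s=r.read_state(); print(s['position'],s['orientation'],s['ft_force'],s['wrist_torque'])
im={n:r.snapshot(n) for n in('scene','side')}
o=np.array([s['position'][0],s['position'][1],.07]); out=[]
for n in im:
    u,v=proj(cam(n),o)[0].round().astype(int); h=40
    out.append(cv2.resize(im[n][v-h:v+h,u-h:u+h],(400,400),interpolation=cv2.INTER_CUBIC))
cv2.imwrite('pics/c5.png',np.hstack(out))
```

```text
[0.5553281  0.27724611 0.11782679] [-1.79994417e+02  7.06288735e-03  9.98084214e+01] [ 2.10414489  1.80719702 -2.96438236] [ 0.27588268 -0.64859772  0.12601295]
```

View pics/c5.png

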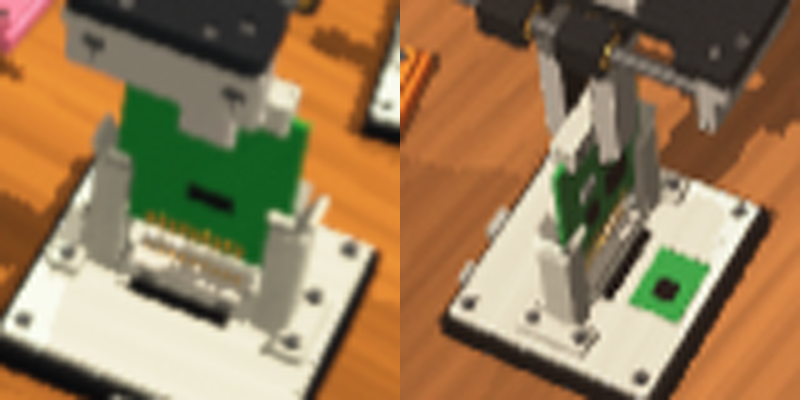

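The card is in both guides. The sideways force is slowly growing, so I'll ease +x/+y slightly and continue down.

Emit:
apply_moves(
  increments="0.0005 0.0003 0 0 0 0;0.0003 0.0002 0 0 0 0;0 0 0 0 0 0;0 0 0 0 0 0",
)

```text
time_s: 9.57
position: [0.5557, 0.2776, 0.1184]
orientation: [-179.9, 0.0, 99.8]
ft_force: [0.2, 0.0, -0.9]
grip_width: 0.0117
```

Emit:
apply_moves(
  increments="0 0 -0.003 0 0 0;0 0 -0.003 0 0 0;0 0 -0.003 0 0 0;0 0 0 0 0 0;0 0 0 0 0 0",
)

```text
time_s: 9.98
position: [0.5557, 0.2777, 0.109]
orientation: [-179.9, 0.0, 99.8]
ft_force: [-0.2, 0.4, -0.6]
grip_width: 0.0115
```

Emit:
apply_moves(
  increments="0 0 -0.0015 0 0 0;0 0 -0.0015 0 0 0;0 0 -0.001 0 0 0;0 0 0 0 0 0;0 0 0 0 0 0",
)

```text
time_s: 10.4
position: [0.5563, 0.2779, 0.1062]
orientation: [180.0, -0.0, 99.8]
ft_force: [-1.3, -1.0, 3.3]
grip_width: 0.0113
```

Emit:
apply_moves(
  increments="0 0 -0.001 0 0 0;0 0 -0.001 0 0 0;0 0 -0.001 0 0 0;0 0 0 0 0 0;0 0 0 0 0 0",
)

```text
time_s: 10.82
position: [0.5564, 0.278, 0.1032]
orientation: [180.0, -0.0, 99.8]
ft_force: [-2.7, 0.3, 4.8]
grip_width: 0.0114
```

Emit:
apply_moves(
  increments="-0.0004 0 -0.0007 0 0 0;0 0 -0.0008 0 0 0;0 0 0 0 0 0;0 0 0 0 0 0",
)

```text
time_s: 11.15
position: [0.5564, 0.278, 0.1021]
orientation: [179.9, -0.0, 99.8]
ft_force: [-1.7, 0.8, 6.8]
grip_width: 0.0113
```

Emit:
apply_moves(
  increments="0 0 -0.0007 0 0 0;0 0 0 0 0 0;0 0 0 0 0 0;0 0 0 0 0 0",
)

```text
time_s: 11.48
position: [0.5564, 0.278, 0.1016]
orientation: [179.9, -0.0, 99.8]
ft_force: [-1.6, -1.0, 7.2]
grip_width: 0.0116
```

Emit:
apply_moves(
  increments="-0.0002 0 -0.0006 0 0 0;0 0 0 0 0 0;0 0 0 0 0 0;0 0 0 0 0 0",
)

```text
time_s: 11.82
position: [0.5564, 0.278, 0.1012]
orientation: [179.9, -0.0, 99.8]
ft_force: [-1.6, -0.7, 7.9]
grip_width: 0.0116
```

Emit:
apply_moves(
  increments="0 0 -0.0006 0 0 0;0 0 0 0 0 0;0 0 0 0 0 0;0 0 0 0 0 0",
)

```text
time_s: 12.15
position: [0.5564, 0.278, 0.1007]
orientation: [179.9, -0.0, 99.8]
ft_force: [-1.5, -0.6, 7.7]
grip_width: 0.0115
```

Emit:
apply_moves(
  increments="0 0 -0.0005 0 0 0;0 0 0 0 0 0;0 0 0 0 0 0;0 0 0 0 0 0",
)

```text
time_s: 12.48
position: [0.5565, 0.278, 0.1004]
orientation: [179.9, -0.0, 99.8]
ft_force: [-1.8, -0.7, 8.1]
grip_width: 0.0115
```

Emit:
apply_moves(
  increments="0 0 -0.0005 0 0 0;0 0 0 0 0 0;0 0 0 0 0 0;0 0 0 0 0 0",
)

```text
time_s: 12.82
position: [0.5566, 0.278, 0.1003]
orientation: [179.9, -0.0, 99.8]
ft_force: [-3.0, -1.6, 11.1]
grip_width: 0.0112
```

Emit:
apply_moves(
  increments="-0.0003 0 -0.0005 0 0 0;0 0 0 0 0 0;0 0 0 0 0 0;0 0 0 0 0 0",
)

```text
time_s: 13.15
position: [0.5566, 0.2781, 0.1003]
orientation: [179.8, -0.0, 99.8]
ft_force: [-2.9, -1.9, 12.4]
grip_width: 0.0118
```

Emit:
apply_moves(
  increments="0 0 -0.0005 0 0 0;0 0 0 0 0 0;0 0 0 0 0 0;0 0 0 0 0 0",
)

```text
time_s: 13.48
position: [0.5567, 0.2781, 0.1003]
orientation: [179.8, -0.0, 99.8]
ft_force: [-2.7, -1.7, 14.4]
grip_width: 0.0113
```

Emit:
apply_moves(
  increments="-0.0002 0 -0.0005 0 0 0;0 0 -0.0004 0 0 0;0 0 0 0 0 0;0 0 0 0 0 0;0 0 0 0 0 0;0 0 0 0 0 0",
)

```text
time_s: 13.98
position: [0.5569, 0.2782, 0.1003]
orientation: [179.7, -0.0, 99.8]
ft_force: [-3.4, -1.9, 16.3]
grip_width: 0.0116
```

Run:
```python
from h import *
s=r.read_state(); print(s['position'],s['orientation'],s['ft_force'],s['wrist_torque'],s['joint_velocities'].round(2))
im={n:r.snapshot(n) for n in('scene','side')}
o=np.array([s['position'][0],s['position'][1],.07]); out=[]
for n in im:
    u,v=proj(cam(n),o)[0].round().astype(int); h=40
    out.append(cv2.resize(im[n][v-h:v+h,u-h:u+h],(400,400),interpolation=cv2.INTER_CUBIC))
cv2.imwrite('pics/c6.png',np.hstack(out))
```

```text
[0.55687064 0.27817607 0.10026177] [ 1.79749722e+02 -4.41879079e-03  9.98113912e+01] [-3.43956234 -1.93103279 16.27945297] [-5.08668597e-01  8.97717099e-01 -6.56604219e-04] [-0.   -0.07  0.02  0.04  0.01 -0.13]
```

View pics/c6.png

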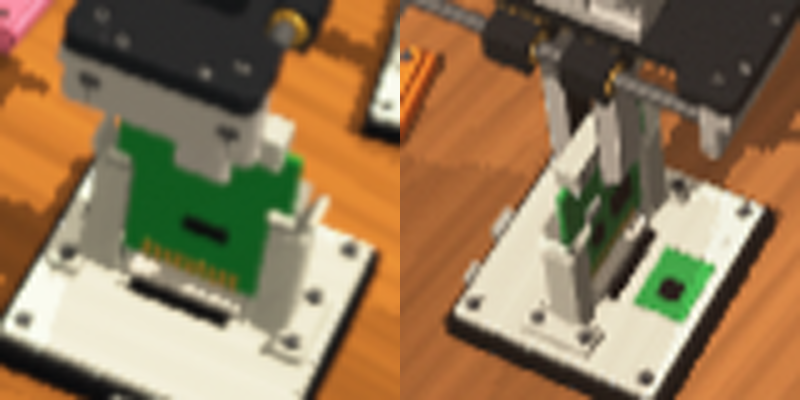

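Emit:
apply_moves(
  increments="0 0 -0.0006 0 0 0;0 0 0 0 0 0;0 0 0 0 0 0;0 0 0 0 0 0;0 0 0 0 0 0;0 0 0 0 0 0",
)

```text
time_s: 14.58
position: [0.557, 0.2782, 0.1002]
orientation: [179.7, -0.0, 99.8]
ft_force: [-4.6, -2.4, 19.1]
grip_width: 0.0112
```

Run:
```python
from h import *
s=r.read_state(); print(s['position'],s['orientation'],s['ft_force'],s['grip_width'],s['joint_velocities'].round(2))
if 14<s['ft_force'][2]<24: print(r.hand_in())
```

```text
[0.5570057  0.27820202 0.10017468] [ 1.79733747e+02 -6.21342120e-03  9.98108085e+01] [-4.57940468 -2.37148511 19.07042181] 0.011205743116400387 [-0.04 -0.05 -0.03  0.02 -0.04 -0.04]
the job is handed in; nothing more can be done
None
```

I moved the tall card from the rack into the larger white dock and pressed it onto the hard stops. The job was handed in at about 14.6 s with the gripper still holding it down. No verdict was reported.

- **Pressing:** the wrist read about 19 N downward at the end, so roughly 20 N in all with the card's weight. The tool height barely changed (0.1003 to 0.1002 m) over the last four pushes while the force rose. That points to the board being on the stops.
- **Hold:** the grip was about 11 mm on the 12 mm bar, set to 45 N. The arm was still and the tool about 0.3° from vertical.
- **Height:** the final tool height was 0.1002 m, against 0.101 m expected for a seated card. The 0.8 mm gap could be calibration error or the bar slipping slightly in the fingers. I could not measure the contact block travel or the board's lower edge directly.
- **Sideways load:** a force of about 5 N remains (−4.6 N in x, −2.4 N in y). I tried small corrections, but it grew with the push.
- **Other things:** I moved nothing else on the bench, and the low card stayed clear of the fingers. I took no final picture of the rack, spool, screwdriver or third hand.

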